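# Ballast a model boat to its weight on a spring scale

## Task

Slide the scale's transit catch fully open so that the model hull is free, then gently stand brass ballast weights in the hull, choosing or swapping them until the needle comes to rest in the green band of the dial. Every weight must finish standing upright, either inside the hull or on the bench; leave the paint jar, the model cabin and the screwdriver alone.

Things in the scene. Friction and masses are not known exactly. Their poses are not given: they have to be found in the camera images.
- needle (a joint): Black needle of the white dial (108 mm across, far side of the scale, tilted 20 degrees away from the robot), rad, growing clockwise seen from above by 160 rad per m of sinking = 0.0096 rad per gram. About 0 while locked. Green band 2.73 to 3.27; red (too heavy) beyond. With the catch open the empty hull brings it to 0.6 to 2.1 within 1 s; some set of the weights always fits.
- catch (a joint): Transit catch: steel bolt sliding along the scale's y axis on the robot's side of the scale. Value in m: 0 to 0.004 at the start (shut: bolt under the pan's tab, pan locked), growing towards the scale's +y to 0.032 (stop). The tab is free from 0.021; fully open means above 0.026. Takes about 2 N and stays where it is left.
- catch_knob (a point): Middle of the catch's upright orange round knob, 16 mm in diameter, 32 mm high (16 mm above and below this point). Its axes are the scale's: z up, y = direction in which to slide it open, x towards the dial. The bolt's flat top is 19 mm below this point. 25 mm or more are free on all sides of the knob above the bolt.
- hull_floor (a point): Point on the flat inner floor of the open red hull fixed on the scale's pan; 106 mm above the bench when locked, up to 26 mm lower as it sinks on its spring (163.5 N/m, damped). y runs along the hull to the bow, z up, x across to the dial. Flat floor 106 mm wide, from 95 mm behind this point (transom) to 85 mm ahead (there the bow narrows). Sides 20 mm above the floor, 5 mm thick.
- pan (a joint): How far the pan with the hull has sunk from its locked height, in m (0 to 0.0265); needle = 160 x this.
- big_mid (a point): Centre (28 mm above the underside) of the loose 160 g ballast weight: brass disc 40 mm across, 16 mm high, with an upright red round handle 14 mm in diameter on its middle; 56 mm high overall, z up. Grip the upper half of the handle. Stands on the bench at the start; in the hull it turns the needle by a further 1.536 rad.
- mid_mid (a point): Centre (28 mm above the underside) of the loose 80 g ballast weight: brass disc 32 mm across, 11 mm high, with an upright yellow round handle 14 mm in diameter on its middle; 56 mm high overall, z up. Grip the upper half of the handle. Stands on the bench at the start; in the hull it turns the needle by a further 0.768 rad.
- small_mid (a point): Centre (28 mm above the underside) of the loose 40 g ballast weight: brass disc 26 mm across, 8 mm high, with an upright blue round handle 14 mm in diameter on its middle; 56 mm high overall, z up. Grip the upper half of the handle. Stands on the bench at the start; in the hull it turns the needle by a further 0.384 rad.
- jar_at (a point): Bystander: amber glass paint jar with blue cap, 48 mm across, 65 mm high, standing on the bench; the point is on its axis 10 mm above the bench.
- cabin_at (a point): Bystander: white model boat cabin with a red funnel, 60 x 90 mm, 50 mm high; the point is above the middle of its underside by 10 mm.
- driver_at (a point): Bystander: screwdriver lying on the bench along its x axis, about 200 mm long; the point is near its middle.
There are look-alikes about, which are no part of the job. What is shaped like the part that bears mid_mid but black or turquoise is not meant.

How it is judged (in metres and radians):
On the way, in this order (a step that is already met when the one before it is completed fails the run):
1. the catch is slid fully open (above 26 mm) (value of joint catch above 0.026 m), for 0.2 s.
2. the needle stands in the green band under ballast standing in the hull (value of joint needle between 2.73 and 3.27 rad and ((x of big_mid in the frame of hull_floor between -0.05 and 0.05 m and y of big_mid in the frame of hull_floor between -0.096 and 0.12 m and z of big_mid in the frame of hull_floor between 0.02 and 0.036 m and angle between big_mid's own z axis and vertical below 0.2 rad) or (height (world z) of big_mid between 0.022 and 0.034 m and angle between big_mid's own z axis and vertical below 0.2 rad)) and ((x of mid_mid in the frame of hull_floor between -0.05 and 0.05 m and y of mid_mid in the frame of hull_floor between -0.096 and 0.12 m and z of mid_mid in the frame of hull_floor between 0.02 and 0.036 m and angle between mid_mid's own z axis and vertical below 0.2 rad) or (height (world z) of mid_mid between 0.022 and 0.034 m and angle between mid_mid's own z axis and vertical below 0.2 rad)) and ((x of small_mid in the frame of hull_floor between -0.05 and 0.05 m and y of small_mid in the frame of hull_floor between -0.096 and 0.12 m and z of small_mid in the frame of hull_floor between 0.02 and 0.036 m and angle between small_mid's own z axis and vertical below 0.2 rad) or (height (world z) of small_mid between 0.022 and 0.034 m and angle between small_mid's own z axis and vertical below 0.2 rad)) and velocity of joint needle between -0.3 and 0.3 rad/s), for 0.3 s.
At the end, for the whole second after the job is handed in: The catch is still open (above 26 mm), the needle is at rest in the green band (2.73 to 3.27 rad), and each of the three weights stands upright (within 0.2 rad) and at rest either on the floor inside the hull or on the bench (all of step 2 and value of joint catch above 0.026 m); the robot touches nothing.
It fails at once if the hull is knocked or dropped upon (it sinks faster than 0.22 m/s) (velocity of joint pan above 0.22 m/s).
It fails at once if the paint jar is disturbed (moved more than 20 mm) (distance of jar_at from where it was at the start of the episode above 0.02 m).
It fails at once if the model cabin is disturbed (moved more than 20 mm) (distance of cabin_at from where it was at the start of the episode above 0.02 m).
It fails at once if the screwdriver is disturbed (moved more than 20 mm) (distance of driver_at from where it was at the start of the episode above 0.02 m).
It also fails if it takes over 64 s, if anything falls off the work surface, if the arm or the gripper's body presses on something with over 40 N, if the wrist force passes 120 N, or if a joint passes its speed limit or range.

## Robot

A 6-joint arm with a two-finger parallel gripper is mounted at the origin on the work surface. World frame = base frame: x ahead of the robot, y to its left, z up, the work surface at z = 0. Lengths are in m, angles in degrees, forces in N, time in s.
With the tool pointing down it reaches from about 0.4 to 0.825 m from the base axis. Payload 7 kg.
Tool frame: the origin (TCP) lies midway between the tips of the shut fingers; the grasp point (between the pads) lies 19 mm behind it; z points along the fingers, y is the direction in which the jaws open and shut (so a half turn about z gives the same grasp; the last joint's range is limited). The gripper opens to 88 mm and grips with 3 to 60 N. Pads are 19 mm wide; open, the fingers measure 130 mm over their backs; the gripper's body (78 mm by 193 mm) begins 47 mm behind the grasp point.
Start: joints at [-50.701, 20.546, 0.682, 0, -70.136, -16.507], TCP at [0.261, -0.622, 0.227] pointing down, gripper open.
Joint ranges: [-176.03, 176.03], [-82.01, 121.73], [-58.28, 71.71], [-173.87, 95.51], [-174.79, -0.11], [-173.66, 173.66]. Speed limits (degrees/s): [136.94, 136.94, 172.46, 180, 180, 180].

## Interface

Orientations are given as [roll, pitch, yaw] about the fixed x, y, z axes, in that order (R = Rz(yaw) Ry(pitch) Rx(roll)).
In Python, from plant import ctrl gives the robot as it stands. The module is installed in compiled form; this text tells all that it offers.
- The arm moves only by the tool arm_command, never from a script. Its argument "targets" is a list that holds one entry, the list of rows, each a list of 7 numbers: the turn, a rotation vector about the world's x, y, z in rad, then the shift along the world's x, y, z in cm, then the opening, from 0 (shut) to 1 (fully open). A call has 1 to 8 rows; each row is the pose to reach, as a shift and turn from the pose commanded when the call began; what a row does not reach only later rows make up. A row lasts 1/12 s, in which the tool goes at most 41.7 mm and 7.16 degrees, less where a joint would pass 70% of its speed; a pose out of reach is approached as far as the arm can. A call with a gripper value outside its range is refused whole. The fingers move at their own pace and stop on an object; the grip force is fixed at half the most. Time passes only in rows, so rows that repeat a pose let the fingers close. It gives the time, the measured TCP pose, the force and the opening at its end, in the units of the state.
- ctrl.get_obs(): the state, without advancing time (a new reading comes with each control period).
- ctrl.snapshot(name): name is "side" or "top"; returns the picture (384x512x3 uint8, blue, green, red); there is no depth.
- ctrl.camera_model(name): a dict with "K" (3x3 intrinsics, pixels), "xyz" and "rotation" of the camera in the world. Camera axes: x right, y up, looking along -z (the intrinsics and any distortion apply to the point x, -y, -z); pixel columns grow to the right and rows downward; lengths in m; the calibration is good to about 2 mm. A picture is of the moment at which its call begins. camera_model takes no time and is no camera call.
- ctrl.close_job(): hands the job in, once; it reports no verdict.
The state is a dict: "clock": time; "joint_pos": joint angles; "qvel": joint speeds; "tau": joint torques, N m; "tool_pos": TCP position; "orientation": TCP orientation; "force": force on the tool from outside, world axes, zero at the start; "moment": the same for the moment, N m; "opening": finger opening in m.
Only numpy, scipy, OpenCV 4.12 (cv2) and the standard library are available. Lean on these libraries where they do the work, as an engineer would, in place of code of your own. Each camera call takes 0.05 s, during which the arm holds its last target. There are 200 camera calls.

## Working session

There is one attempt and no reset: what is moved stays moved. The work goes in short steps, Python scripts to look and compute and a tool call to move; the robot and the scene stay as the last step left them, time stands still between calls to the robot, and variables do not carry over. Pictures are saved under pics/ and viewed, about 8 in all and at most 12, crops included, and the job is handed in when it is done.

Besides the shell and the picture viewer there is one more tool, called after "Call:" as name(argument=value, ...), one argument or row to a line, values as JSON. arm_command: Moves the arm, as the interface text tells. Its arguments: {"type":"object","properties":{"targets":{"type":"array","items":{"type":"array","items":{"type":"array","items":{"type":"number"}}}}},"required":["targets"]}

```bash
mkdir -p pics; cat > h.py <<'E'
import numpy as np, cv2
from plant import ctrl
def ray(cam,u,v):
    m=ctrl.camera_model(cam);K=np.array(m["K"]);R=np.array(m["rotation"])
    p=np.linalg.solve(K,[u,v,1.]);d=R@np.array([p[0],-p[1],-p[2]]);return np.array(m["xyz"]),d
def at(cam,u,v,z):
    o,d=ray(cam,u,v);return o+d*(z-o[2])/d[2]
def proj(cam,P):
    m=ctrl.camera_model(cam);q=np.array(m["rotation"]).T@(np.array(P)-m["xyz"]);p=np.array(m["K"])@[q[0],-q[1],-q[2]];return p[:2]/p[2]
def tri(a,b):
    (o1,d1),(o2,d2)=ray(*a),ray(*b)
    s=np.linalg.lstsq(np.c_[d1,-d2],o2-o1,rcond=None)[0];p,q=o1+s[0]*d1,o2+s[1]*d2
    return (p+q)/2,np.linalg.norm(p-q)
E
python3 - <<'E'
from h import *
for c in("top","side"):
    i=ctrl.snapshot(c);cv2.imwrite(f"pics/{c}0.png",i);cv2.imwrite(f"pics/{c}0x.png",cv2.resize(i,(800,600),interpolation=cv2.INTER_CUBIC))
    print(c,ctrl.camera_model(c))
print(ctrl.get_obs())
E
```

```text
top {'K': array([[400.24817191,   0.        , 259.19420151],
       [  0.        , 400.24817191, 194.44866653],
       [  0.        ,   0.        ,   1.        ]]), 'xyz': array([0.46857969, 0.04605176, 1.36692729]), 'rotation': array([  4.81277877,   1.25102581, -88.87401779])}
side {'K': array([[347.60586652,   0.        , 247.44394943],
       [  0.        , 347.60586652, 188.60832217],
       [  0.        ,   0.        ,   1.        ]]), 'xyz': array([ 0.07156947, -0.62121632,  0.58611496]), 'rotation': array([ 58.83767833,  -0.10471182, -35.59371581])}
{'clock': 0.1, 'joint_pos': array([-5.07017764e+01,  2.05859834e+01,  6.38495818e-01, -1.76133216e-02,
       -7.01369014e+01, -1.65074542e+01]), 'qvel': array([ 0.03039821, -0.16923975,  0.00463098,  0.07457911,  0.08940978,
       -0.06920185]), 'tau': array([-3.94386749e-03, -5.84162951e+01,  2.93747771e+01,  7.01545537e+00,
        1.01248693e-02, -7.91937191e-05]), 'tool_pos': array([ 0.26127543, -0.62189465,  0.22572798]), 'orientation': array([ 1.79914384e+02, -8.10432556e-03, -1.57215221e+02]), 'force': array([ 0.13290819,  0.20586982, -0.38270441]), 'moment': array([ 0.05047412, -0.01295459,  0.01927728]), 'opening': 0.08768774369082906}
```

View pics/top0x.png

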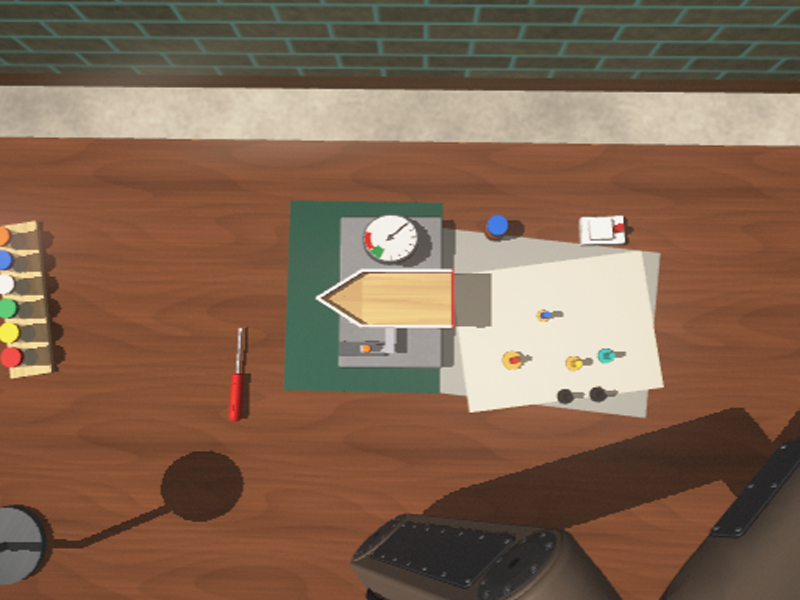

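View pics/side0x.png

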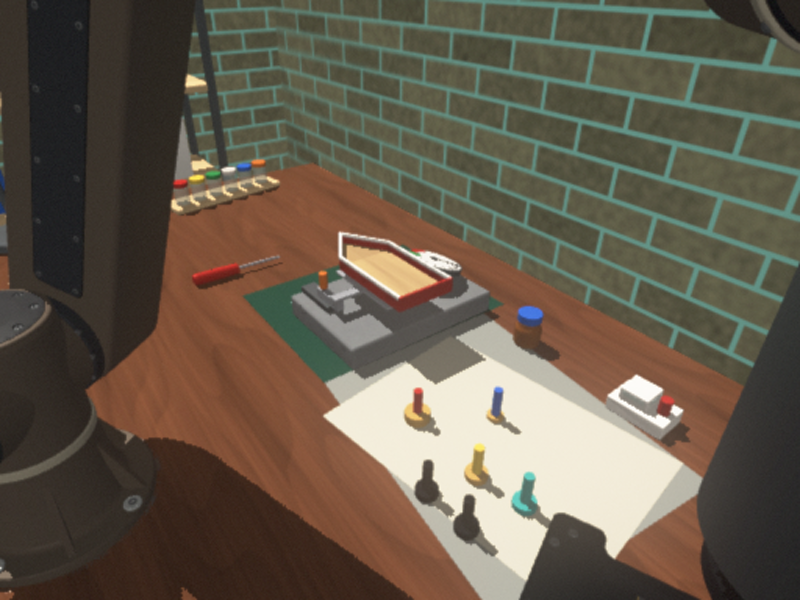

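Candidates (800x600 top view):
- Weights: red big (513,359), yellow mid (574,362), blue small (544,315).
- Look-alikes: turquoise (606,355), black (566,396) and (598,394).
- Orange knob (366,348), not the orange paint pot at (3,236).

I'll choose red, yellow and blue with brass discs, and check them in a crop while measuring.

```bash
sed -i 's/R=np.array(m\["rotation"\])/R=rot(m)/; s/np.array(m\["rotation"\]).T/rot(m).T/; s/^def ray/from scipy.spatial.transform import Rotation as Ro\ndef rot(m): return Ro.from_euler("xyz",m["rotation"],degrees=True).as_matrix()\ndef ray/' h.py
python3 - <<'E'
from h import *
t=cv2.imread("pics/top0.png");s=cv2.imread("pics/side0.png")
def blobs(im,roi,lo,hi):
    x0,y0,x1,y1=roi;h=cv2.cvtColor(im[y0:y1,x0:x1],cv2.COLOR_BGR2HSV)
    m=cv2.inRange(h,lo,hi);n,l,st,c=cv2.connectedComponentsWithStats(m)
    return [(st[i].tolist(),(c[i]+[x0,y0]).round(1).tolist()) for i in range(1,n) if st[i][4]>=6]
R={"red":((0,170,90),(6,255,255)),"yellow":((22,190,120),(32,255,255)),"blue":((108,120,80),(125,255,255)),"orange":((7,190,120),(16,255,255))}
for k,(lo,hi) in R.items():
    print(k,"top",blobs(t,(210,190,420,260),lo,hi));print("   side",blobs(s,(190,165,360,330),lo,hi))
a=cv2.resize(t[185:265,205:405],(800,320),interpolation=cv2.INTER_CUBIC)
b=cv2.resize(s[165:285,190:390],(467,280),interpolation=cv2.INTER_CUBIC)
o=np.zeros((600,800,3),np.uint8);o[:320]=a;o[320:,:467]=b
o[320:520,500:800]=cv2.resize(t[130:180,215:290],(300,200),interpolation=cv2.INTER_CUBIC)
cv2.imwrite("pics/crop1.png",o)
E
```

```text
red top [([79, 0, 1, 18, 18], [289.0, 198.5]), ([117, 39, 5, 4, 13], [328.9, 230.4])]
   side [([89, 14, 6, 3, 8], [281.8, 179.9])]
yellow top []
   side []
blue top [([136, 10, 6, 3, 16], [348.8, 201.0])]
   side [([142, 31, 15, 12, 147], [338.9, 201.4]), ([127, 83, 4, 4, 11], [318.5, 249.4])]
orange top [([23, 31, 4, 4, 12], [234.5, 222.3])]
   side []
```

View pics/crop1.png

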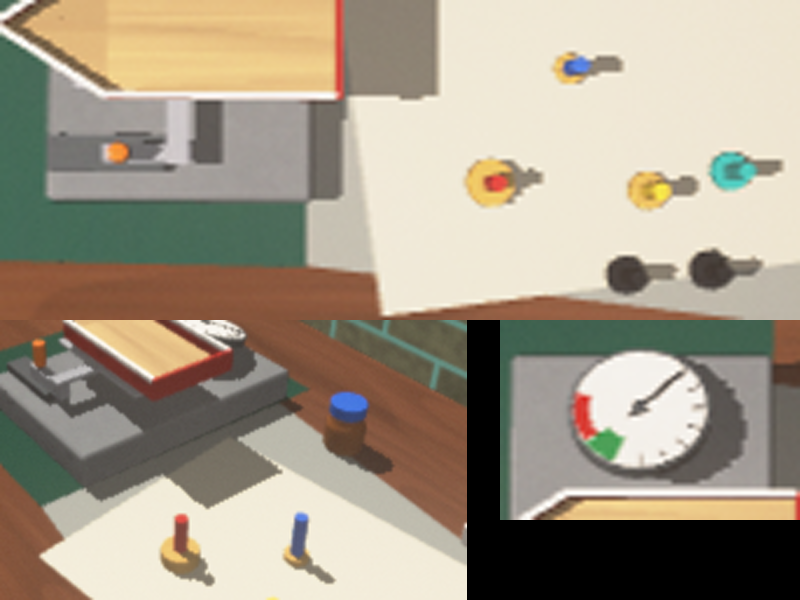

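The crop confirms the choice. Red, yellow and blue handles stand on brass discs at crop pixels (491,182), (648,190) and (568,67). The turquoise and two black weights are fully coloured. The knob is at (118,152), and the needle points to the upper right.

```bash
python3 - <<'E'
from h import *
T=lambda x,y:(205+(x+.5)/4-.5,185+(y+.5)/4-.5); S=lambda x,y:((x+.5)*.64-.5,(y+.5)*.64-.5)
r=lambda a:np.round(a,4)
# refine: brass disc + handle centroid via hue in top
t=cv2.imread("pics/top0.png");hsv=cv2.cvtColor(t,cv2.COLOR_BGR2HSV)
for n,d,h,s,z,sd in [("red",(491,182),(497,183),(418,391),.016,(417,413)),("yel",(648,190),(658,190),(479,448),.011,(477,473)),("blu",(568,67),(577,65),(498,390),.008,(495,415))]:
    print(n,"disc",r(at("top",*T(*d),z)),"hand",r(at("top",*T(*h),.054)),"side",r(at("side",*S(*s),.055)),"sidedisc",r(at("side",*S(*sd),z)),"tri",[r(q) for q in tri(("top",*T(*h)),("side",*S(*s)))])
print("knob",tri(("top",*T(118,150)),("side",*S(323,273))))
S8=S
for a in [(340,366),(441,366),(340,218),(442,218)]: print("base",r(at("top",*S8(*a),.05)))
for a in [(317,297),(453,270),(453,326),(362,270),(362,326)]: print("hull",r(at("top",*S8(*a),.126)))
print("jar",r(at("top",*S8(497,226),.065)),"lookalikes",r(at("top",*S8(606,355),.05)),r(at("top",*T(625,273),.05)),r(at("top",*T(710,268),.05)))
E
```

```text
red disc [ 0.4659 -0.153   0.016 ] hand [ 0.4653 -0.1523  0.054 ] side [ 0.4626 -0.1546  0.055 ] sidedisc [ 0.4596 -0.158   0.016 ] tri [array([ 0.465 , -0.1524,  0.0522]), np.float64(0.0007)]
yel disc [ 0.4618 -0.285   0.011 ] hand [ 0.4622 -0.2825  0.054 ] side [ 0.4584 -0.2865  0.055 ] sidedisc [ 0.4576 -0.2892  0.011 ] tri [array([ 0.4621, -0.2835,  0.05  ]), np.float64(0.0002)]
blu disc [ 0.5642 -0.2186  0.008 ] hand [ 0.5627 -0.217   0.054 ] side [ 0.5596 -0.221   0.055 ] sidedisc [ 0.5581 -0.2231  0.008 ] tri [array([ 0.5631, -0.2178,  0.0509]), np.float64(0.0005)]
knob (array([0.48454213, 0.15328495, 0.10667548]), np.float64(0.0018951840281565106))
base [0.446  0.2116 0.05  ]
base [ 4.502e-01 -4.000e-04  5.000e-02]
base [0.7616 0.2205 0.05  ]
base [0.7648 0.0022 0.05  ]
hull [0.5836 0.252  0.126 ]
hull [ 0.6426 -0.0188  0.126 ]
hull [ 0.5307 -0.0203  0.126 ]
hull [0.6396 0.1633 0.126 ]
hull [0.5273 0.1604 0.126 ]
jar [ 0.7461 -0.1132  0.065 ] lookalikes [ 0.4799 -0.3436  0.05  ] [ 0.3946 -0.2567  0.05  ] [ 0.4    -0.3252  0.05  ]
```

Call:
arm_command(
  targets=[
    [[0,0,0.12,2,4,0,0.35],[0,0,0.24,4,8,0,0.35],[0,0,0.36,6,11.5,0,0.35],[0,0,0.48,8,15,0,0.35],[0,0,0.6,10.5,18.5,0,0.35],[0,0,0.72,13,22,0,0.35],[0,0,0.84,16,25,0,0.35],[0,0,0.9,18,28,0,0.35]],
  ],
)

```text
clock: 0.77
tool_pos: [0.442, -0.3415, 0.2266]
orientation: [-180.0, -0.0, -105.3]
force: [1.0, -1.2, 0.3]
opening: 0.0394
```

Call:
arm_command(
  targets=[
    [[0,0,0.1,1,4,0,0.35],[0,0,0.2,2,8,0,0.35],[0,0,0.29,3,12,0,0.35],[0,0,0.29,3.5,16,0,0.35],[0,0,0.29,4,20,0,0.35],[0,0,0.29,4,24,0,0.35],[0,0,0.29,4,28,0,0.35],[0,0,0.29,4,32,0,0.35]],
  ],
)

```text
clock: 1.43
tool_pos: [0.4802, -0.0213, 0.2264]
orientation: [180.0, 0.0, -89.0]
force: [0.8, 0.8, -1.4]
opening: 0.0305
```

Call:
arm_command(
  targets=[
    [[0,0,0,0.4,4,0,0.35],[0,0,0,0.4,8,0,0.35],[0,0,0,0.4,12,-1,0.35],[0,0,0,0.4,16,-3,0.35],[0,0,0,0.4,17.5,-6,0.35],[0,0,0,0.4,17.5,-9,0.35],[0,0,0,0.4,17.5,-11,0.35],[0,0,0,0.4,17.5,-11,0.35]],
  ],
)

```text
clock: 2.1
tool_pos: [0.4819, 0.1507, 0.1122]
orientation: [179.6, -0.2, -89.0]
force: [-0.6, -0.5, -0.5]
opening: 0.0307
```

```bash
python3 - <<'E'
from h import *
i=ctrl.snapshot("side");j=ctrl.snapshot("top");u,v=proj("side",[.484,.153,.1]).astype(int);print(u,v,ctrl.get_obs()["tool_pos"])
o=np.zeros((560,800,3),np.uint8)
o[:,:]=cv2.resize(i[v-35:v+35,u-40:u+60],(800,560),interpolation=cv2.INTER_CUBIC)
cv2.imwrite("pics/c2.png",o)
E
```

```text
206 176 [0.4847266  0.15160396 0.11647884]
```

View pics/c2.png

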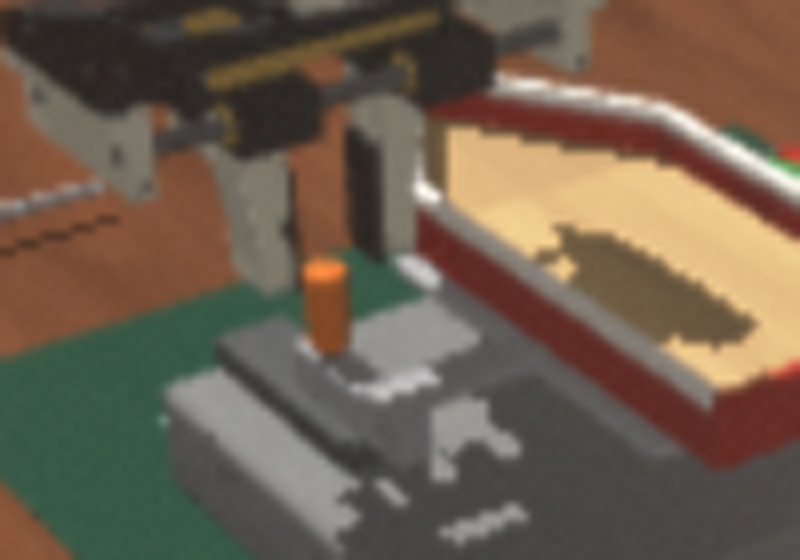

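The knob top (326,268) lies midway between the fingertips (265,285) and (400,255). I'll go down, grip and slide.

Call:
arm_command(
  targets=[
    [[0,0,0,0,0.2,-1.5,0.35],[0,0,0,0,0.2,-2.6,0.35],[0,0,0,0,0.2,-2.6,0.35],[0,0,0,0,0.2,-2.6,0],[0,0,0,0,0.2,-2.6,0],[0,0,0,0,0.2,-2.6,0],[0,0,0,0,0.2,-2.6,0]],
  ],
)

```text
clock: 2.78
tool_pos: [0.4832, 0.1535, 0.0917]
orientation: [179.9, 0.0, -89.1]
force: [-10.8, 2.6, 9.7]
opening: 0.0152
```

Call:
arm_command(
  targets=[
    [[0,0,0,0,0.6,0,0],[0,0,0,0,1.2,0,0],[0,0,0,0,1.8,0,0],[0,0,0,0,2.4,0,0],[0,0,0,0,2.8,0,0],[0,0,0,0,3.1,0,0],[0,0,0,0,3.1,0,0],[0,0,0,0,3.1,0,0]],
  ],
)

```text
clock: 3.45
tool_pos: [0.4828, 0.1842, 0.0917]
orientation: [179.8, -0.0, -89.1]
force: [-12.6, 1.0, 11.1]
opening: 0.0157
```

Call:
arm_command(
  targets=[
    [[0,0,0,0,0.2,0,0],[0,0,0,0,0.3,0,0],[0,0,0,0,0.3,0,0]],
  ],
)

```text
clock: 3.7
tool_pos: [0.4826, 0.1859, 0.0916]
orientation: [179.8, -0.2, -89.1]
force: [-10.6, -5.5, 11.8]
opening: 0.0146
```

Call:
arm_command(
  targets=[
    [[0,0,0,0,-0.05,0,0.35],[0,0,0,0,-0.05,0,0.35],[0,0,0,0,-0.05,0,0.35],[0,0,0,0,-0.05,3,0.35],[0,0,0,0,-0.05,6,0.35],[0,0,0,-2,-4,10,0.4],[0,0,0,-2,-8,12,0.4],[0,0,0,-2,-12,12,0.4]],
  ],
)

```text
clock: 4.37
tool_pos: [0.4668, 0.0842, 0.2119]
orientation: [-179.6, 0.2, -88.8]
force: [2.1, -0.4, -0.1]
opening: 0.0351
```

Call:
arm_command(
  targets=[
    [[0,0,0,0,-4,0,0.4],[0,0,0,0,-8,0,0.4],[0,0,0,0,-8,0,0.4],[0,0,0,0,-8,0,0.4]],
  ],
)

```text
clock: 4.7
tool_pos: [0.4657, 0.0017, 0.2085]
orientation: [-179.9, 0.0, -89.3]
force: [-0.5, 0.3, 0.0]
opening: 0.0352
```

```bash
python3 - <<'E'
from h import *
t=ctrl.snapshot("top");s=ctrl.snapshot("side");print(ctrl.get_obs()["tool_pos"],ctrl.get_obs()["clock"])
cv2.imwrite("pics/top3.png",t);cv2.imwrite("pics/side3.png",s)
o=np.zeros((600,800,3),np.uint8)
o[:300,:400]=cv2.resize(t[130:184,215:287],(400,300),interpolation=cv2.INTER_CUBIC)
o[:300,400:]=cv2.resize(t[190:244,205:277],(400,300),interpolation=cv2.INTER_CUBIC)
o[300:,:400]=cv2.resize(s[140:230,180:300],(400,300),interpolation=cv2.INTER_CUBIC)
o[300:,400:]=cv2.resize(t[190:265,300:400],(400,300),interpolation=cv2.INTER_CUBIC)
cv2.imwrite("pics/c3.png",o)
E
```

```text
[0.46587128 0.00366274 0.20816451] 4.8
```

View pics/c3.png

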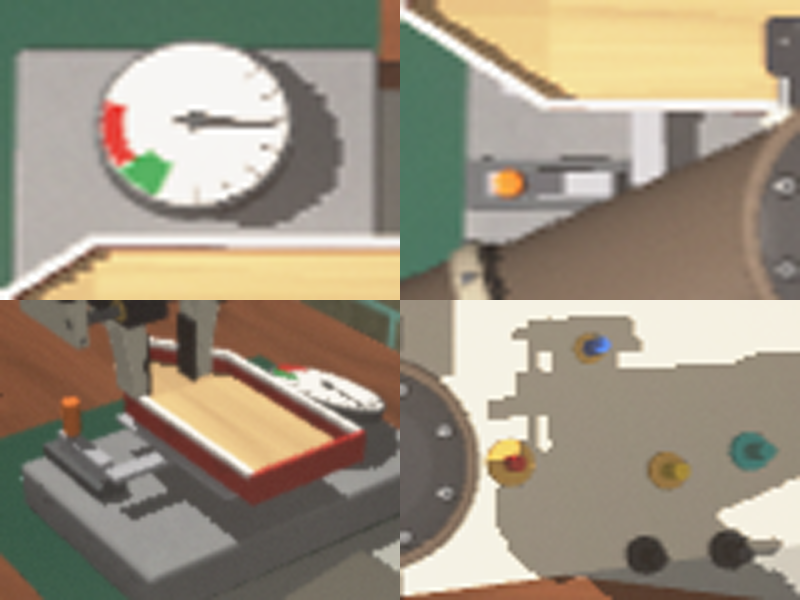

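The dial crop shows the needle centre at (192,121) and tip at (280,125), so it has turned about 46°, to about 0.80 rad. The knob is at the stop, (508,183). The needle needs 1.93 to 2.47 rad more, and 160 g + 80 g gives 2.30, for about 3.10 in all. I'll fetch the red weight first.

Call:
arm_command(
  targets=[
    [[0,0,0,0,-4,0,0.5],[0,0,0,0,-8,0,0.5],[0,0,0,0,-12,-2,0.5],[0,0,0,-0.1,-15,-6,0.5],[0,0,0,-0.1,-15.6,-10,0.5],[0,0,0,-0.1,-15.6,-13,0.5],[0,0,0,-0.1,-15.6,-16,0.5],[0,0,0,-0.1,-15.6,-18.2,0.5]],
  ],
)

```text
clock: 5.47
tool_pos: [0.4637, -0.1517, 0.023]
orientation: [179.8, 0.0, -89.0]
force: [0.9, -0.1, -0.0]
opening: 0.0439
```

Call:
arm_command(
  targets=[
    [[0,0,0,0,0,0,0.5],[0,0,0,0,0,0,0.5],[0,0,0,0,0,0,0],[0,0,0,0,0,0,0],[0,0,0,0,0,0,0],[0,0,0,0,0,0,0],[0,0,0,0,0,0,0],[0,0,0,0,0,0,0]],
  ],
)

```text
clock: 6.13
tool_pos: [0.4646, -0.1525, 0.0264]
orientation: [-179.9, 0.0, -89.0]
force: [-0.7, 1.6, 7.0]
opening: 0.0133
```

Call:
arm_command(
  targets=[
    [[0,0,0,0,0,2,0],[0,0,0,0,0,6,0],[0,0,0,0,0,10,0],[0,0,0,0,0,14,0],[0,0,0,1,2,17,0],[0,0,0,3,5,18,0],[0,0,0,4.5,8.5,18,0],[0,0,0,6,12,18,0]],
  ],
)

```text
clock: 6.8
tool_pos: [0.5251, -0.0313, 0.2072]
orientation: [-179.8, 0.1, -89.1]
force: [0.8, -0.1, -1.1]
opening: 0.0133
```

Call:
arm_command(
  targets=[
    [[0,0,0,2,3,0,0],[0,0,0,4,6,0,0],[0,0,0,6,9,0,0],[0,0,0,6,11.8,0,0],[0,0,0,6,11.8,-3,0],[0,0,0,6,11.8,-4.5,0],[0,0,0,6,11.8,-5.5,0],[0,0,0,6,11.8,-5.5,0]],
  ],
)

```text
clock: 7.47
tool_pos: [0.5828, 0.085, 0.1482]
orientation: [179.8, -0.1, -89.0]
force: [0.6, -0.3, -1.5]
opening: 0.0132
```

```bash
python3 - <<'E'
from h import *
s=ctrl.snapshot("side");o=ctrl.get_obs();print(o["tool_pos"],o["force"],o["opening"])
cv2.imwrite("pics/c4.png",cv2.resize(s[125:245,180:340],(800,600),interpolation=cv2.INTER_CUBIC))
E
```

```text
[0.58376847 0.08500954 0.14988795] [-0.3107312   0.3216108  -0.96945827] 0.01316928403393984
```

View pics/c4.png

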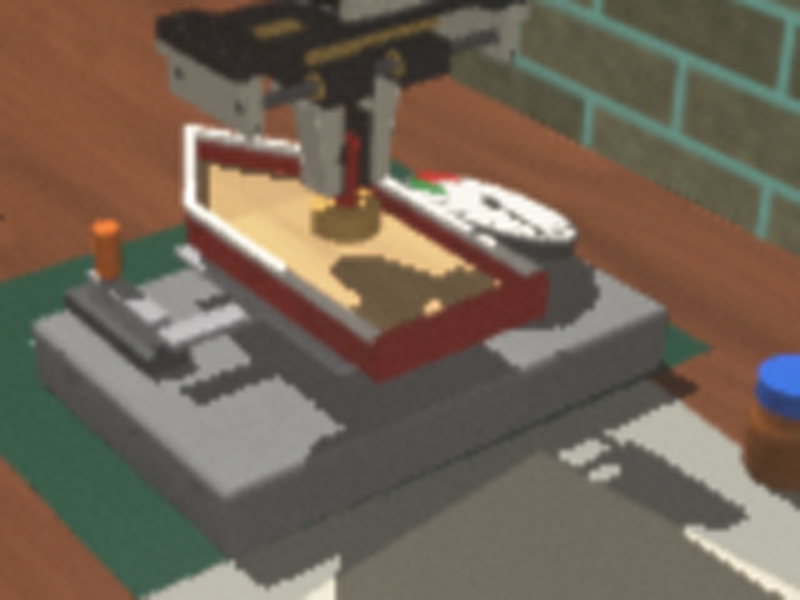

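The weight hangs upright over the hull floor, disc at (345,218). I'll lower it gently.

Call:
arm_command(
  targets=[
    [[0,0,0,0,0,-1,0],[0,0,0,0,0,-1.7,0],[0,0,0,0,0,-2,0],[0,0,0,0,0,-2.3,0],[0,0,0,0,0,-2.6,0],[0,0,0,0,0,-2.9,0],[0,0,0,0,0,-3.1,0],[0,0,0,0,0,-3.3,0]],
  ],
)

```text
clock: 8.18
tool_pos: [0.5845, 0.0854, 0.1178]
orientation: [-180.0, -0.0, -89.0]
force: [-0.7, -1.1, -0.2]
opening: 0.013
```

Call:
arm_command(
  targets=[
    [[0,0,0,0,0,0,0],[0,0,0,0,0,0,0],[0,0,0,0,0,0,0],[0,0,0,0,0,0,0]],
  ],
)

```text
clock: 8.52
tool_pos: [0.5845, 0.0856, 0.1179]
orientation: [-180.0, 0.0, -89.0]
force: [-0.4, -1.4, 0.2]
opening: 0.0131
```

Call:
arm_command(
  targets=[
    [[0,0,0,0,0,0,0.25],[0,0,0,0,0,0,0.4],[0,0,0,0,0,0,0.4],[0,0,0,0,0,0,0.4],[0,0,0,0,0,2,0.4],[0,0,0,0,0,5,0.4],[0,0,0,0,0,9,0.4],[0,0,0,0,-3,10,0.4]],
  ],
)

```text
clock: 9.18
tool_pos: [0.5876, 0.0585, 0.2239]
orientation: [-179.5, 0.1, -88.8]
force: [2.2, 0.2, 1.5]
opening: 0.0352
```

Call:
arm_command(
  targets=[
    [[0,0,0,-1,-4,0,0.5],[0,0,0,-2,-8,0,0.5],[0,0,0,-4,-12,0,0.5],[0,0,0,-6,-16,0,0.5],[0,0,0,-8,-19,0,0.5],[0,0,0,-10,-22,0,0.5],[0,0,0,-12,-25,0,0.5],[0,0,0,-12,-25,0,0.5]],
  ],
)

```text
clock: 9.85
tool_pos: [0.461, -0.1978, 0.218]
orientation: [180.0, -0.0, -89.2]
force: [-0.3, -0.1, -0.6]
opening: 0.0434
```

```bash
python3 - <<'E'
from h import *
t=ctrl.snapshot("top");s=ctrl.snapshot("side");ob=ctrl.get_obs();print(ob["tool_pos"],ob["clock"])
o=np.zeros((600,800,3),np.uint8)
o[:300,:400]=cv2.resize(t[130:184,215:287],(400,300),interpolation=cv2.INTER_CUBIC)
o[:300,400:]=cv2.resize(t[165:240,200:300],(400,300),interpolation=cv2.INTER_CUBIC)
o[300:,:400]=cv2.resize(s[140:230,180:300],(400,300),interpolation=cv2.INTER_CUBIC)
o[300:,400:]=cv2.resize(t[190:265,300:400],(400,300),interpolation=cv2.INTER_CUBIC)
cv2.imwrite("pics/c5.png",o)
E
```

```text
[ 0.46372597 -0.19556154  0.21808575] 9.95
```

View pics/c5.png

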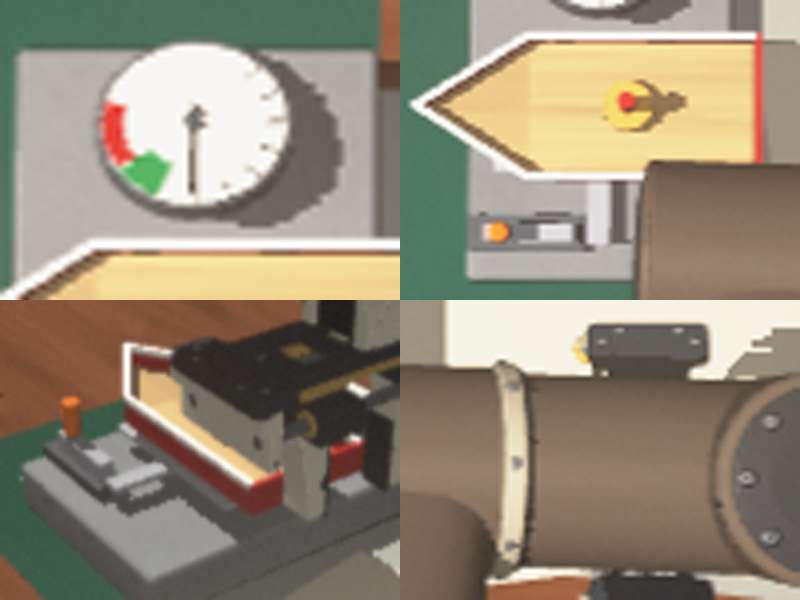

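Red stands upright in the hull at (627,102). The needle points straight down, about 2.33 rad, so the added 1.52 agrees with 160 g. Adding the yellow weight should give about 3.10. I'll fetch it now.

Call:
arm_command(
  targets=[
    [[0,0,0,0,-4,0,0.42],[0,0,0,-0.2,-7,-3,0.42],[0,0,0,-0.2,-9,-6,0.42],[0,0,0,-0.2,-9,-10,0.42],[0,0,0,-0.2,-9,-13,0.42],[0,0,0,-0.2,-9,-15.5,0.42],[0,0,0,-0.2,-9,-17.5,0.42],[0,0,0,-0.2,-9,-19.2,0.42]],
  ],
)

```text
clock: 10.62
tool_pos: [0.4626, -0.2835, 0.0237]
orientation: [179.9, 0.0, -89.0]
force: [0.7, -0.6, 0.5]
opening: 0.0367
```

Call:
arm_command(
  targets=[
    [[0,0,0,0,0,0,0.42],[0,0,0,0,0,0,0.42],[0,0,0,0,0,0,0],[0,0,0,0,0,0,0],[0,0,0,0,0,0,0],[0,0,0,0,0,0,0],[0,0,0,0,0,0,0],[0,0,0,0,0,0,0]],
  ],
)

```text
clock: 11.28
tool_pos: [0.4628, -0.2846, 0.0265]
orientation: [-179.9, -0.0, -89.0]
force: [0.1, 2.0, 4.9]
opening: 0.0136
```

Call:
arm_command(
  targets=[
    [[0,0,0,0,0,2,0],[0,0,0,0,0,6,0],[0,0,0,0,0,10,0],[0,0,0,0,0,14,0],[0,0,0,1,2,17,0],[0,0,0,2.5,5,18,0],[0,0,0,4,8.5,18,0],[0,0,0,5.5,12,18,0]],
  ],
)

```text
clock: 11.95
tool_pos: [0.5181, -0.1635, 0.2073]
orientation: [-179.8, 0.0, -89.1]
force: [0.6, -0.2, -1.9]
opening: 0.013
```

Call:
arm_command(
  targets=[
    [[0,0,0,1.5,3.5,0,0],[0,0,0,3,7,0,0],[0,0,0,4.5,10.5,0,0],[0,0,0,6,14,0,0],[0,0,0,6.7,17,0,0],[0,0,0,6.7,18.6,-1.5,0],[0,0,0,6.7,18.6,-4,0],[0,0,0,6.7,18.6,-5.5,0]],
  ],
)

```text
clock: 12.62
tool_pos: [0.5836, 0.023, 0.1488]
orientation: [179.9, 0.0, -88.9]
force: [-1.2, -0.4, -2.0]
opening: 0.0134
```

Call:
arm_command(
  targets=[
    [[0,0,0,0,0,-0.7,0],[0,0,0,0,0,-1,0],[0,0,0,0,0,-1,0]],
  ],
)

```text
clock: 12.87
tool_pos: [0.5843, 0.0212, 0.1405]
orientation: [180.0, -0.0, -89.0]
force: [-0.4, -0.2, -0.9]
opening: 0.0134
```

```bash
python3 - <<'E'
from h import *
s=ctrl.snapshot("side");o=ctrl.get_obs();print(o["tool_pos"],o["force"],o["opening"])
cv2.imwrite("pics/c6.png",cv2.resize(s[125:245,180:340],(800,600),interpolation=cv2.INTER_CUBIC))
E
```

```text
[0.58478337 0.02125159 0.14130339] [-0.19088612 -0.28579695 -0.10130314] 0.012809440166566533
```

View pics/c6.png

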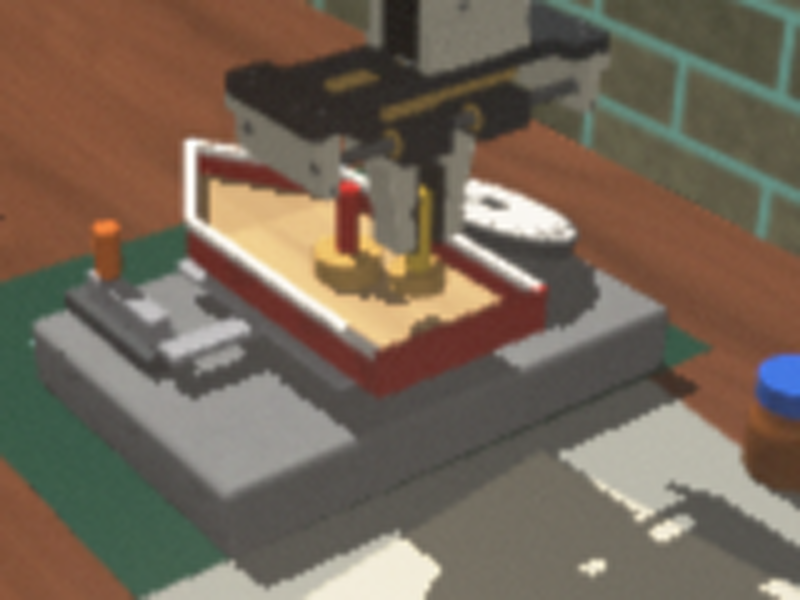

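Red stands upright in the hull at (345,230), and yellow hangs upright clear of it at (418,265). I'll lower yellow to a TCP height of about 0.113 m and release.

Call:
arm_command(
  targets=[
    [[0,0,0,0,0,-1,0],[0,0,0,0,0,-1.6,0],[0,0,0,0,0,-2,0],[0,0,0,0,0,-2.3,0],[0,0,0,0,0,-2.6,0],[0,0,0,0,0,-2.8,0],[0,0,0,0,0,-2.8,0],[0,0,0,0,0,-2.8,0]],
  ],
)

```text
clock: 13.58
tool_pos: [0.5844, 0.0215, 0.1128]
orientation: [180.0, -0.0, -89.0]
force: [-1.4, 0.4, -0.2]
opening: 0.0129
```

Call:
arm_command(
  targets=[
    [[0,0,0,0,0,0,0.25],[0,0,0,0,0,0,0.4],[0,0,0,0,0,0,0.4],[0,0,0,0,0,0,0.4],[0,0,0,0,0,2,0.4],[0,0,0,0,0,5,0.4],[0,0,0,0,0,9,0.4],[0,0,0,0,-3,12,0.4]],
  ],
)

```text
clock: 14.25
tool_pos: [0.5854, -0.0055, 0.2351]
orientation: [-179.9, 0.0, -88.8]
force: [2.2, -1.0, 0.4]
opening: 0.0349
```

Call:
arm_command(
  targets=[
    [[0,0,0,-1,-4,0,0.4],[0,0,0,-2,-8,1,0.4],[0,0,0,-3,-12,2,0.4],[0,0,0,-4,-16,2,0.4],[0,0,0,-5,-20,2,0.4],[0,0,0,-6,-23,2,0.4],[0,0,0,-6,-26,2,0.4],[0,0,0,-6,-26,2,0.4]],
  ],
)

```text
clock: 14.92
tool_pos: [0.5235, -0.2721, 0.2522]
orientation: [180.0, -0.0, -89.2]
force: [-0.2, 1.0, -0.1]
opening: 0.0353
```

Call:
arm_command(
  targets=[
    [[0,0,0,0,0,0,0.4],[0,0,0,0,0,0,0.4],[0,0,0,0,0,0,0.4],[0,0,0,0,0,0,0.4],[0,0,0,0,0,0,0.4],[0,0,0,0,0,0,0.4]],
  ],
)

```text
clock: 15.42
tool_pos: [0.5247, -0.2672, 0.2523]
orientation: [-180.0, -0.0, -89.0]
force: [-0.2, 1.0, 0.2]
opening: 0.0349
```

```bash
python3 - <<'E'
from h import *
t=ctrl.snapshot("top");s=ctrl.snapshot("side");ob=ctrl.get_obs();print(ob["tool_pos"],ob["clock"])
o=np.zeros((600,800,3),np.uint8)
o[:300,:400]=cv2.resize(t[130:184,215:287],(400,300),interpolation=cv2.INTER_CUBIC)
o[:300,400:]=cv2.resize(t[165:240,200:300],(400,300),interpolation=cv2.INTER_CUBIC)
o[300:,:400]=cv2.resize(s[140:230,180:300],(400,300),interpolation=cv2.INTER_CUBIC)
o[300:,400:]=cv2.resize(t[130:265,290:470],(400,300),interpolation=cv2.INTER_CUBIC)
cv2.imwrite("pics/c7.png",o)
E
```

```text
[ 0.52459953 -0.26741776  0.25227479] 15.5167
```

View pics/c7.png

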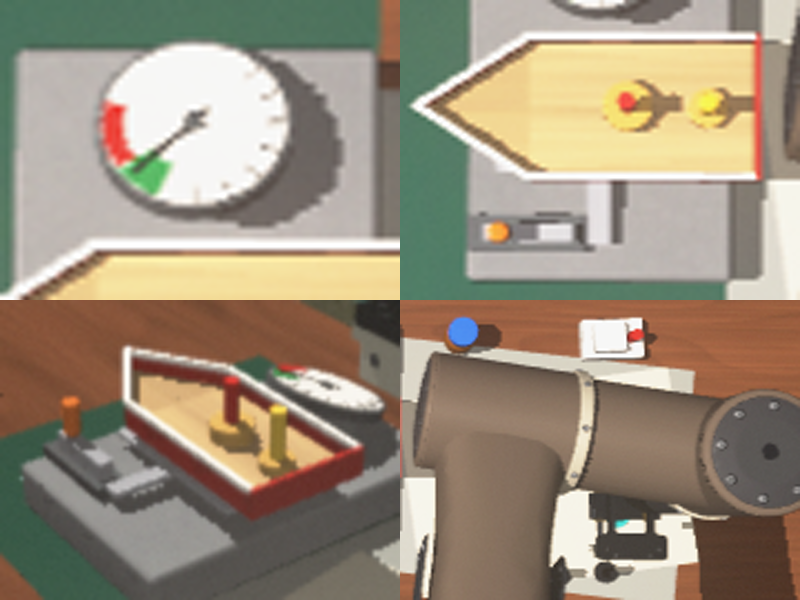

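The needle lies in the green at crop (133,172), but near its upper edge. I'll measure it properly by projecting pixels onto the tilted dial plane.

```bash
python3 - <<'E'
from h import *
n7=ctrl.snapshot("top");cv2.imwrite("pics/top7.png",n7)
yaw=np.radians(1)
ez=Ro.from_euler("z",1,degrees=True).as_matrix()
for tilt in(20,-20):
  Rd=ez@Ro.from_euler("y",tilt,degrees=True).as_matrix(); n=Rd[:,2]
  def plane(u,v,c):
    o,d=ray("top",u,v);P=o+d*(n@(c-o))/(n@d);q=Rd.T@(P-c);return q[:2]
  for f in("top0","top3","top7"):
    im=cv2.imread(f"pics/{f}.png").astype(int);x0,y0,x1,y1=228,134,272,172
    sub=im[y0:y1,x0:x1];h=cv2.cvtColor(sub.astype(np.uint8),cv2.COLOR_BGR2HSV)
    c0=at("top",249.3,152,.11)
    g=lambda m:np.array([plane(u+x0,v+y0,c0) for v,u in np.argwhere(m)])
    white=(h[...,2]>180)&(h[...,1]<40); W=g(white|((h[...,1]>150)&(h[...,2]>100)&((h[...,0]<8)|((h[...,0]>50)&(h[...,0]<75)))))
    (cx,cy),r=cv2.minEnclosingCircle((W[np.hypot(*W.T)<.06]*1000).astype(np.float32));c=np.array([cx,cy])/1000
    el=np.ptp(W[np.hypot(*(W-c).T)<.058],axis=0)
    ang=lambda m,a,b:(lambda q,w:(np.degrees(np.arctan2(-q[w][:,1],q[w][:,0]))%360))(g(m)-c,(lambda w:(w>a)&(w<b))(np.hypot(*(g(m)-c).T)))
    ga=ang((h[...,0]>50)&(h[...,0]<75)&(h[...,1]>110),.03,.05);ra=ang(((h[...,0]<6)|(h[...,0]>174))&(h[...,1]>150),.03,.052)
    na=ang(h[...,2]<105,.015,.042)
    print(tilt,f,"c",c.round(4),"r",round(r,1),"ext",el.round(3),"green",np.percentile(ga,[3,50,97]).round(),"red",np.percentile(ra,[3,97]).round(),"needle",np.median(na).round(1),len(na))
big=cv2.resize(n7[136:172,228:276],(800,600),interpolation=cv2.INTER_LANCZOS4);cv2.imwrite("pics/c8.png",big)
E
```

```text
20 top0 c [ 0.0016 -0.0007] r 53.3 ext [0.103 0.103] green [207. 219. 231.] red [241. 282.] needle 44.2 4Traceback (most recent call last):
  File "<stdin>", line 19, in <module>
  File "<stdin>", line 17, in <lambda>
  File "<stdin>", line 13, in <lambda>
  File "<stdin>", line 8, in plane
  File "h.py", line 6, in ray
    m=ctrl.camera_model(cam);K=np.array(m["K"]);R=rot(m)
ValueError: time passes only in moves, steps and waits
```

```bash
sed -i 's/^def ray/from functools import lru_cache\ncm=lru_cache(None)(ctrl.camera_model)\ndef ray/; s/m=ctrl.camera_model(cam)/m=cm(cam)/' h.py
python3 - <<'E'
from h import *
Rd=(Ro.from_euler("z",1,degrees=True)*Ro.from_euler("y",20,degrees=True)).as_matrix();n=Rd[:,2]
c=at("top",249.3,152,.11)+Rd@[.0016,-.0007,0]
for f in("top0","top3","top7"):
    im=cv2.imread(f"pics/{f}.png"); k=8 # rectified: image up=+x, left=+y, 2px/mm
    L=[(-60,-60),(60,-60),(60,60),(-60,60)]
    src=np.float32([proj("top",c+Rd@[a/1000,b/1000,0]) for a,b in L])
    dst=np.float32([[(60-b)*5,(60-a)*5] for a,b in L])
    w=cv2.warpPerspective(im,cv2.getPerspectiveTransform(src,dst),(600,600),flags=cv2.INTER_CUBIC);cv2.imwrite(f"pics/r_{f}.png",w)
    p=cv2.warpPolar(w,(300,720),(300,300),300,cv2.INTER_CUBIC) # rows: 0.5deg clockwise from right
    gray=p.min(axis=2).astype(float); band=p[:,75:175].max(axis=2).astype(float)
    prof=np.array([np.median(band[i]) for i in range(720)]);i=prof.argmin()
    wgt=np.clip(prof[max(i-12,0):i+13]-0,0,None);ii=np.arange(max(i-12,0),i+13)[:len(wgt)];ww=np.clip(170-wgt,0,None)
    g=p[:,200:240].astype(int).mean(axis=1);gr=np.where((g[:,1]-g[:,2]>40))[0]/2;rd=np.where(g[:,2]-g[:,1]>60)[0]/2
    print(f,"needle deg from right cw",((ii*ww).sum()/ww.sum()/2).round(1),prof[i],"green",gr.min(),gr.max(),"red",rd.min(),rd.max())
E
```

```text
top0 needle deg from right cw 314.0 96.0 green 113.5 142.5 red 146.0 195.5
top3 needle deg from right cw 3.4 119.0 green 113.5 143.0 red 146.0 195.5
top7 needle deg from right cw 137.3 111.0 green 113.5 143.0 red 146.0 195.0
```

View pics/r_top7.png

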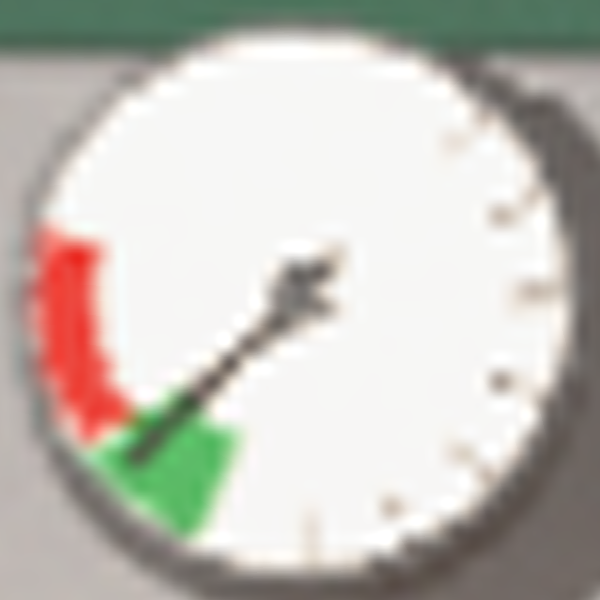

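The rectified dial shows the needle tip at (135,460), inside the green. It measures 137° against a green band of about 113.5 to 144°, which is roughly 3.15 rad. It was at rest in the same place in both looks, so I'm handing in.

```bash
python3 -c "
from plant import ctrl
print(ctrl.close_job())"
```

```text
the job is handed in; nothing more can be done
None
```

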